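# Shut and lock the cover of a bench air-filter unit

### The arm

A 7-joint arm with a two-finger parallel gripper is mounted at the origin on a cart in front of the work surface, level with it; the furniture and walls round the work are solid. World frame = base frame: x ahead of the robot, y to its left, z up, the work surface at z = 0. Lengths are in m, angles in rad, forces in N, time in s.
With the tool pointing down it reaches from about 0.425 to 0.8 m from the base axis. Payload 8.3 kg.
Tool frame: the origin (TCP) lies at the very end of the fingers, on their centre line; the grasp point (between the pads) lies 19 mm behind it; z points along the fingers, y is the line along which they close (so a half turn about z gives the same grasp; the last joint's range is limited). The gripper opens to 85 mm and grips with 20 to 120 N. Pads are 22 mm wide; open, the fingers measure 114 mm over their backs; the gripper's body (76 mm by 85 mm) begins 54 mm behind the grasp point. The pads swing forward as they close: fully open they stand 13 mm farther back than shut.
Start: joints at [1.045, 0.383, 0.016, 1.37, -0.006, 1.388, -0.046], TCP at [0.279, -0.559, 0.231] pointing down, gripper open.
Joint ranges: [-2.95, 2.95], [-0.25, 2.06], [-1.52, 1.56], [0.18, 2.33], [-1.44, 4.58], [0.02, 2.06], [-3.01, 3.01]. Speed limits (rad/s): [2.39, 2.39, 3.01, 3.01, 3.14, 3.14, 3.14].

### API

Orientations are given as [roll, pitch, yaw] about the fixed x, y, z axes, in that order (R = Rz(yaw) Ry(pitch) Rx(roll)).
In Python, from rig import env gives the robot as it stands. The module is installed in compiled form; this text tells all that it offers. Calls block until the motion is done:
- env.move_ptp(position, orientation): joint-space move of the TCP to a pose.
- env.move_linear(position, rot=None, feed=0.15): straight line of the TCP; rot=None keeps the orientation; feed is the mean speed in m/s.
- env.movej(angles): joint-space move.
- env.grip(opening): opening from 0.0 (shut) to 1.0 (fully open); the grip force is fixed at half the most; returns when the fingers have stopped.
- env.hold(seconds).
- env.ik(position, orientation): joint angles nearest the present ones, or None.
- env.read_camera(name): name is "side" or "top" or "wrist"; returns a dict with "color" (420x560x3 uint8, red, green, blue), "fx", "fy", "cx", "cy" (pixels), "T" (4x4, takes a point from camera to world coordinates). Camera axes: x right, y down, z forward; pixel columns grow to the right and rows downward; lengths in m; the calibration is good to about 2 mm. A picture is of the moment at which its call begins. There is no depth.
A pose or a line that the arm cannot do raises env.IKError and nothing moves.
- env.hand_in(): hands the job in; it is judged then, once.
Trained networks look in a picture, given as the dict that the camera call returned (one of the last four; its "shot" number tells which), for a name from the list of things; names that differ only in an ending like _2 or _b are one class to them, and where a whole thing is asked for, a point or a joint stands for the part that bears it (a point fixed in the world has none). Each returns a list of dicts, best first, with "conf" (0 to 1); they miss things now and then, are a little off and sometimes report something else, mostly with a low value. They report only what shows in the picture. A call takes as long as a camera call.
- env.regions_of(thing, picture): "pixels" (420x560 bool, what is visible of it) and "extent" ([left, top, width, height] in pixels, round what is visible of it).
- env.pinpoint(thing, picture): "xy" ([column, row] in pixels: a listed point, or the origin of a listed thing).
Readings, each from a call of its own:
- env.current_time(): time.
- env.current_joints(): joint angles.
- env.current_dq(): joint speeds.
- env.current_joint_efforts(): joint torques, N m.
- env.current_tool_pos(): TCP position.
- env.current_eef_rot(): TCP orientation.
- env.current_force(): force on the tool from outside, world axes, zero at the start.
- env.current_moment(): the same for the moment, N m.
- env.current_grip_width(): opening from 0.0 (shut) to 1.0 (fully open).
- env.current_gripper_force(): force on a finger pad.
Only numpy, scipy, OpenCV 4.12 (cv2) and the standard library are available. Lean on these libraries where they do the work, as an engineer would, in place of code of your own. Each camera call takes 0.05 s, during which the arm holds its last target. There are 200 camera calls.

### The job

The filter of the bench air-filter unit has just been changed and its hinged cover still stands ajar. Push the cover down with the fingertips, then set a fingertip in the slot of its quarter-turn fastener and, pressing the cover down against its spring pins, turn the slot clockwise (seen from above) a quarter turn to its stop, so that the cover stays locked down when you let go. Only push and turn: do not lift the cover further open, and leave the bottle, beaker, timer and forceps standing near the unit where they are.

Things in the scene. Friction and masses are not known exactly. Their poses are not given: they have to be found in the camera images.
- filter_unit: The air-filter unit: a fixed white sheet-metal box 250 (x) x 230 (y) x 105 mm high on the worktop, with a hinged grey cover on top. Origin: centre of its underside; z up; its front (louvres, rocker switch) faces its own -x.
- cover (a joint): Cover angle, rad: 0 = fully down on its stop, grows as the front edge rises (limit 1.1). A stiff hinge holds it where it is left; a light push (under 3 N at the front edge) moves it. Below 0.06 it rests on two sprung pins, which lift it back to 0.06 unless it is locked; pressing it to 0 takes 5 to 9 N on the fastener. Locked and let go it stays at about 0.015.
- cover_hinge (a point): Middle of the cover's hinge axis: parallel to the unit's y, at unit x = +85, z = 110 mm. The cover is a flat grey plate 4 mm thick, 190 mm wide, reaching 190 mm forward of this axis; at angle 0 it lies level, its top face at unit z = 112 mm.
- cover_edge (a point): Middle of the cover's front edge, on its top (outer) face, 190 mm from the hinge axis; moves with the cover.
- fastener (a joint): Fastener angle, rad: 0 = unlocked, 1.571 = its stop, locked; grows clockwise seen from above and stays where left (about 0.06 N m turns it). A tongue under it comes beneath a keeper in the box from about 1.1 rad on; with the cover more than about 0.015 rad up, the tongue strikes the keeper instead of passing freely under it, so the cover must be held down while turning.
- slot_floor (a point): Centre of the slot's floor, on the fastener's axis, 132 mm forward of the hinge axis; moves with the cover and turns with the fastener: z points out of the cover, the slot runs along this frame's y. At fastener angle 0 that is along the unit's y, when locked along its x. With the cover at 0 the floor is at unit z = 100 mm (10 mm below the middle of the plate).
- slot_mouth (a point): Centre of the slot's mouth, 15 mm above slot_floor on the same axis. The fastener is a round silver plug, diameter 84 mm, in a thin steel ring; one straight slot 32 mm wide, 84 mm long, 15 mm deep, black floor, runs right across it between two half-moon silver lands 3 mm higher than the cover. When locked it lines up with two short black ticks on the cover.
- bottle_100: Small screw-cap reagent bottle, 50 mm diameter, 106 mm high, standing loose beside the unit; origin at the centre of its underside. Bystander.
- beaker_50: Small clear beaker, 46 mm diameter, 58 mm high, standing loose; origin at the centre of its underside. Bystander.
- lab_timer: White bench timer 62 x 72 x 20 mm lying loose; origin at the centre of its underside. Bystander.
- forceps: Steel forceps 124 mm long, 7 mm thick, lying loose; origin at the centre of its underside. Bystander.

How it is judged:
On the way, in this order (a step that is already met when the one before it is completed fails the run):
1. the cover is pushed down onto its spring pins, the fastener still unlocked (value of joint cover below 0.08 rad and value of joint fastener below 0.6 rad), for 0.1 s.
2. the fastener is turned to its stop by a fingertip in its slot, the cover held down (value of joint fastener above 1.42 rad and value of joint cover below 0.025 rad and horizontal distance between the grasp point and slot_mouth below 0.06 m and z of the grasp point in the frame of slot_mouth below 0.018 m), for 0.1 s.
At the end, for the whole second after the job is handed in: The fastener stands at its stop (past 1.42 rad, that is within 9 degrees of 90), the cover stays locked down by itself (below 0.025 rad) and at rest, and bottle, beaker, timer and forceps are within 20 mm of where they stood (value of joint fastener above 1.42 rad and value of joint cover below 0.025 rad and velocity of joint cover between -0.02 and 0.02 rad/s and distance of each of bottle_100, beaker_50, lab_timer, forceps from where it was at the start of the episode below 0.02 m); the robot touches nothing.
It fails at once if the cover is lifted further open (past 0.9 rad) (value of joint cover above 0.9 rad).
It fails at once if a bystander (bottle, beaker, timer, forceps) is picked up or shifted by more than 20 mm (distance of any of bottle_100, beaker_50, lab_timer, forceps from where it was at the start of the episode above 0.02 m).
It also fails if it takes over 38 s, if anything falls off the work surface, if the arm or the gripper's body presses on something with over 40 N, if the wrist force passes 120 N, or if a joint passes its speed limit or range.

## Working session

There is one attempt and no reset: what is moved stays moved. The work goes in short steps, each a Python script; the robot and the scene stay as the last script left them, time stands still between calls to the robot, and variables do not carry over. Pictures are saved under pics/ and viewed, at most 10 in all, crops included, and the job is handed in when it is done.

```bash
mkdir -p pics; cat > h.py <<'E'
import numpy as np, cv2
from rig import env
def ray(p,uv):
    T=np.array(p["T"]);d=np.array([(uv[0]-p["cx"])/p["fx"],(uv[1]-p["cy"])/p["fy"],1.0])
    return T[:3,3],T[:3,:3]@d/np.linalg.norm(d)
def atz(p,uv,z):
    o,d=ray(p,uv);return o+d*(z-o[2])/d[2]
def tri(rs):
    A=sum(np.eye(3)-np.outer(d,d) for o,d in rs);b=sum((np.eye(3)-np.outer(d,d))@o for o,d in rs)
    x=np.linalg.solve(A,b);return x,[float(np.linalg.norm((np.eye(3)-np.outer(d,d))@(x-o))) for o,d in rs]
def proj(p,X):
    T=np.array(p["T"]);c=T[:3,:3].T@(np.array(X)-T[:3,3]);return [p["fx"]*c[0]/c[2]+p["cx"],p["fy"]*c[1]/c[2]+p["cy"]]
def save(p,n):cv2.imwrite("pics/"+n,p["color"][:,:,::-1])
E
python3 - <<'E'
from h import *
np.set_printoptions(precision=3,suppress=True)
P={n:env.read_camera(n) for n in("side","top")}
cv2.imwrite("pics/a.png",cv2.resize(np.vstack([P[n]["color"] for n in P]),(400,600))[:,:,::-1])
save(P["side"],"s.png");save(P["top"],"t.png")
for t in["filter_unit","cover_hinge","cover_edge","slot_floor","slot_mouth","bottle_100","beaker_50","lab_timer","forceps"]:
    rs=[]
    for n in P:
        r=env.pinpoint(t,P[n])
        for q in r[:2]:print(t,n,np.array(q["xy"]),round(q["conf"],2))
        if r:rs.append(ray(P[n],r[0]["xy"]));
        if n=="top" and r:print("  z0",atz(P[n],r[0]["xy"],0))
    if len(rs)==2:print("   tri",*tri(rs))
print(env.current_time(),[np.array(P[n]["T"])[:3,3] for n in P])
E
```

```text
filter_unit side [271.3 227.6] 0.85
cover_hinge side [255.6 178.6] 0.6
cover_hinge top [326. 181.] 0.89
  z0 [ 0.616 -0.37   0.   ]
   tri [ 0.594 -0.352  0.112] [0.000731978820809723, 0.0007319788208096677]
cover_edge side [279.6 169.6] 0.62
cover_edge side [274.8 177.8] 0.25
cover_edge top [272.  207.5] 0.78
  z0 [ 0.531 -0.211  0.   ]
   tri [ 0.506 -0.206  0.204] [0.0004946569449271436, 0.000494656944927234]
slot_floor side [274.5 174.1] 0.69
slot_floor top [289.7 200.5] 0.59
  z0 [ 0.554 -0.263  0.   ]
   tri [ 0.527 -0.251  0.173] [0.002519212244522082, 0.0025192122445221]
slot_mouth side [273.2 173.1] 0.64
slot_mouth top [290.3 201.6] 0.65
  z0 [ 0.551 -0.264  0.   ]
   tri [ 0.527 -0.252  0.174] [0.0006460902639045379, 0.0006460902639044688]
bottle_100 side [327.4 210.6] 0.9
bottle_100 top [335.  256.5] 0.82
bottle_100 top [273.7 207.9] 0.36
  z0 [ 0.393 -0.399  0.   ]
   tri [ 0.392 -0.4   -0.003] [0.0011310387602961876, 0.0011310387602963094]
beaker_50 side [298.6 288.6] 0.68
beaker_50 top [207.8 234.1] 0.65
beaker_50 top [172.1 250.2] 0.58
  z0 [ 0.447 -0.026  0.   ]
   tri [ 0.445 -0.027  0.005] [0.0017123386122696056, 0.0017123386122695455]
lab_timer side [255.7 296.8] 0.78
lab_timer top [197.7 201. ] 0.88
  z0 [0.543 0.008 0.   ]
   tri [0.537 0.007 0.002] [0.005823294125302167, 0.005823294125302221]
forceps side [315.3 322.9] 0.6
forceps side [324.8 210.1] 0.55
forceps top [174.2 249.7] 0.43
  z0 [0.399 0.068 0.   ]
   tri [0.401 0.068 0.002] [0.0017507514534294514, 0.001750751453429361]
1.0 [array([0.389, 0.654, 0.569]), array([ 0.395, -0.187,  1.139])]
```

View pics/s.png

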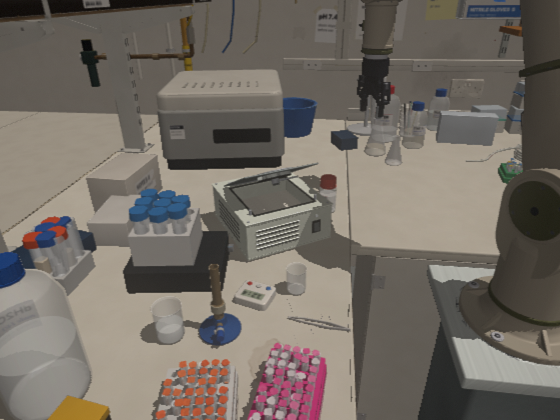

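View pics/t.png

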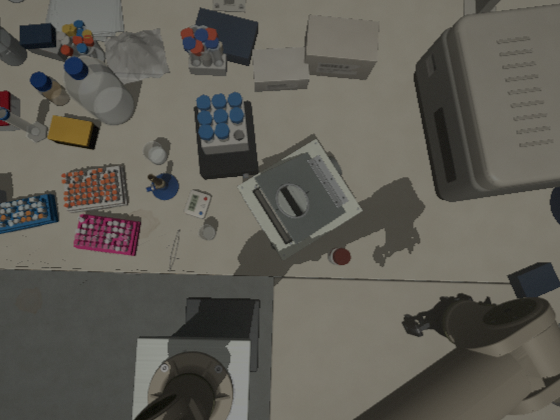

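The pictures show the unit with its cover about 0.5 rad ajar (plug at about (291,200) in the top view), hinge towards the oven. The bottle is at (340,257). The beaker, timer and forceps are on the left, clear of the unit. I'll check that the arm can reach the poses and do the quarter turn, then push.

```bash
python3 - <<'E'
from h import *
np.set_printoptions(precision=3,suppress=True)
print(env.current_eef_rot(),env.current_force())
for y0 in(121,-59):
    for d in (0,-30,-60,-100,-110):
        q=env.ik([.526,-.239,.1],[np.pi,0,np.radians(y0+d)]);print(y0+d,None if q is None else np.array(q))
H=np.array([.594,-.352]);f=np.array([-.515,.857]);u=np.array([.857,.515])
a=np.radians(121-0)
p=H+.165*f-.06*u
for ps in (121,-59):
    print(p,env.ik([*p,.28],[np.pi,0,np.radians(ps)]),env.ik([*p,.11],[np.pi,0,np.radians(ps)]))
E
```

```text
[-3.142 -0.     0.463] [-0.273  0.34   0.571]
121 [ 0.701  0.415 -0.419  1.661  0.185  1.105  0.771]
91 [ 0.651  0.406 -0.355  1.663  0.155  1.1    0.27 ]
61 [ 0.59   0.397 -0.276  1.666  0.119  1.095 -0.227]
21 [ 0.507  0.388 -0.171  1.67   0.073  1.09  -0.89 ]
11 [ 0.498  0.387 -0.16   1.671  0.068  1.089 -1.06 ]
-59 [ 0.376  0.38  -0.006  1.677  0.002  1.085 -2.231]
-89 [ 0.315  0.38   0.071  1.68  -0.03   1.083 -2.729]
-119 [ 1.24   0.766 -1.287  1.639  0.756  1.326  2.465]
-159 [ 0.83   0.447 -0.592  1.655  0.271  1.122  2.103]
-169 [ 0.814  0.442 -0.569  1.656  0.259  1.12   1.937]
[ 0.458 -0.241] [ 0.771  0.153 -0.392  1.564  0.059  1.436  0.916] [ 0.769  0.279 -0.402  1.811  0.123  1.076  0.863]
[ 0.458 -0.241] [ 0.48   0.133 -0.063  1.577  0.008  1.432 -2.184] [ 0.448  0.252 -0.028  1.825  0.008  1.065 -2.183]
```

```bash
python3 - <<'E'
from h import *
np.set_printoptions(precision=3,suppress=True)
H=np.array([.594,-.352]);f=np.array([-.515,.857]);u=np.array([.857,.515])
p=H+.165*f-.06*u;R=[np.pi,0,np.radians(121)]
env.grip(0.0)
env.move_ptp([*p,.27],R)
F0=np.array(env.current_force());print(env.current_time(),F0)
z=.21
env.move_linear([*p,z],feed=.1)
while z>.116:
    z-=.008 if z>.135 else .003
    env.move_linear([*p,z],feed=.06)
    F=np.array(env.current_force())-F0;print(round(z,3),F,env.current_tool_pos()[2])
    if F[2]>9:break
env.hold(.2)
env.move_linear([*p,.2],feed=.15)
s=.526,-.239
env.move_ptp([*s,.2],R)
print(env.current_time())
P={n:env.read_camera(n) for n in("wrist","top","side")}
save(P["wrist"],"w1.png")
for n in P:
  for t in("slot_floor","slot_mouth","cover_hinge","cover_edge"):
    r=env.pinpoint(t,P[n])
    if r:print(n,t,r[0]["xy"],round(r[0]["conf"],2),atz(P[n],r[0]["xy"],{"slot_floor":.108,"slot_mouth":.123,"cover_hinge":.11,"cover_edge":.123}[t]))
import pickle;pickle.dump(P,open("P.pkl","wb"))
E
```

```text
3.1417 [-0.097 -0.321  0.229]
0.202 [ 1.605  0.805 -0.855] 0.20180744261543587
0.194 [0.263 0.462 0.503] 0.19349437574192452
0.186 [ 0.627  0.768 -0.64 ] 0.1854454796819007
0.178 [-0.358  0.034  0.016] 0.17743900137987167
0.17 [-0.23   0.239  0.024] 0.16944219120469822
0.162 [ 0.347  0.327 -0.363] 0.16143246931715124
0.154 [0.402 0.616 0.552] 0.15344876386028697
0.146 [ 0.13  -0.274  0.426] 0.14544314592145693
0.138 [0.009 0.738 0.103] 0.1374556786787855
0.13 [ 0.371 -0.616  0.037] 0.12945629163189548
0.127 [ 0.616  0.312 -0.869] 0.12685444144450603
0.124 [ 0.072  0.134 -0.344] 0.12381087251918949
0.121 [ 0.474 -0.333 -0.675] 0.12094332533847349
0.118 [ 1.75   0.803 -0.842] 0.11793001897722419
0.115 [0.332 0.251 0.611] 0.11498192315078737
9.2667
wrist slot_floor [267.3, 212.7] 0.82 [ 0.518 -0.242  0.108]
wrist slot_mouth [266.5, 217.4] 0.66 [ 0.517 -0.241  0.123]
wrist cover_hinge [277.4, 371.1] 0.69 [ 0.591 -0.349  0.11 ]
wrist cover_edge [260.1, 128.2] 0.56 [ 0.485 -0.194  0.123]
top cover_hinge [325.8, 179.3] 0.64 [ 0.6   -0.351  0.11 ]
side slot_floor [275.7, 200.4] 0.62 [ 0.52  -0.235  0.108]
side slot_mouth [252.4, 175.6] 0.64 [ 0.601 -0.347  0.123]
side cover_hinge [257.3, 176.6] 0.62 [ 0.592 -0.371  0.11 ]
side cover_edge [286.2, 203.5] 0.74 [ 0.489 -0.192  0.123]
```

View pics/w1.png

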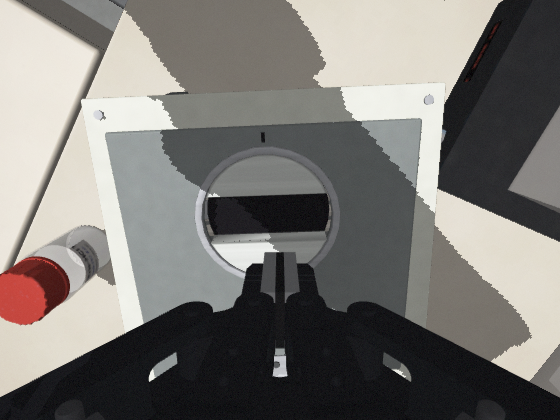

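The cover rests on its pins, with its front edge running from (107,132) to (421,119). The slot is unlocked and centred at about (268,214), with its black floor from (208,216) to (329,212). I'll take the yaw from these lines.

```bash
python3 - <<'E'
from h import *
import pickle
np.set_printoptions(precision=4,suppress=True)
p=pickle.load(open("P.pkl","rb"))["wrist"]
def L(a,b,z):
    A,B=atz(p,a,z),atz(p,b,z);d=A-B;print(A[:2],B[:2],np.linalg.norm(d),np.degrees(np.arctan2(d[1],d[0]))%180,(A+B)[:2]/2)
L((107,132),(421,119),.1235); L((82,100),(445,84),.105)
L((208,197),(329,193.5),.126); L((208,235),(329,232),.11);L((208,216),(329,212.5),.108)
print(proj(p,[.526,-.239,.108]))
E
```

```text
[ 0.4074 -0.2439] [ 0.565  -0.1397] 0.1888425617398148 33.466822765672106 [ 0.4862 -0.1918]
[ 0.3787 -0.2392] [ 0.5713 -0.1116] 0.23105327741018702 33.54804701887295 [ 0.475  -0.1754]
[ 0.4788 -0.2473] [ 0.5425 -0.2061] 0.0759148631913141 32.877120378841795 [ 0.5107 -0.2267]
[ 0.4908 -0.2766] [ 0.5616 -0.2312] 0.08415273134922378 32.68909022027623 [ 0.5262 -0.2539]
[ 0.4843 -0.2651] [ 0.5544 -0.2197] 0.08356114974974166 32.90802534682825 [ 0.5193 -0.2424]
[np.float64(279.243366562202), np.float64(214.9556262574702)]
```

```bash
cat > turn.py <<'E'
from h import *
np.set_printoptions(precision=2,suppress=True)
s=[.5185,-.241];ps=123.4
R=lambda a:[np.pi,0,np.radians(a)]
env.grip(0.4);print("w",env.current_grip_width())
env.move_linear([*s,.15],R(ps))
F0=np.array(env.current_force());M0=np.array(env.current_moment())
z=.122;env.move_linear([*s,z],feed=.08)
def rd(): return np.array(env.current_force())-F0,np.array(env.current_moment())-M0
F,M=rd();print("in",F,env.current_tool_pos())
ok=F[2]<6
while ok and z>.088 and F[2]<15:
    z-=.002;env.move_linear([*s,z],feed=.04);F,M=rd();print(round(z,4),F,env.current_tool_pos()[2])
    if z>.112 and F[2]>6:ok=False
    if np.hypot(*F[:2])>15:ok=False
print("ok",ok,env.current_time())
if ok and F[2]>=15:
    a=0
    while a<106:
        a+=6 if a<84 else 3
        env.move_linear([*s,z],R(ps-a));F,M=rd();print(a,F,M,env.current_tool_pos()[2])
        if F[2]<13:z-=.0007
        if F[2]>28:z+=.0007
        if abs(M[2])>1.2 or np.hypot(*F[:2])>30:print("stop");break
    env.hold(.25)
print(env.current_time())
p=env.read_camera("wrist");save(p,"w2.png")
E
python3 turn.py
```

```text
w 0.3994710097031041
in [ 0.32 -0.65 -0.78] [ 0.52 -0.24  0.12]
0.12 [-0.7  -0.13 -0.22] 0.12021842756755187
0.118 [-0.41  0.57 -1.47] 0.11795155910686995
0.116 [-0.24  0.13 -0.7 ] 0.11582173699377346
0.114 [-1.09 -0.8  -0.81] 0.1138352129253779
0.112 [-0.19 -0.07 -1.4 ] 0.11181973067393669
0.11 [-0.75  0.64 -0.11] 0.10980524896673688
0.108 [-0.55 -0.09  0.62] 0.10783438342862692
0.106 [0.31 0.25 0.37] 0.10609697013825589
0.104 [-0.06 -0.26  1.77] 0.10414164088491136
0.102 [ 0.18 -0.31  2.71] 0.10216443137126845
0.1 [-0.61 -0.52  3.75] 0.10024663800880522
0.098 [-3.81  0.2  10.2 ] 0.09914999365445096
0.096 [-9.03  2.38 25.29] 0.09883773516253595
ok True 14.675
6 [-8.65  3.   24.77] [0.52 1.86 0.02] 0.0988607635802653
12 [-8.81  1.59 25.22] [ 0.5   1.9  -0.02] 0.09887007962405561
18 [-8.33  2.66 24.38] [ 0.52  1.81 -0.02] 0.09889511239752188
24 [-8.34  2.56 23.88] [ 0.51  1.71 -0.01] 0.09884993852676004
30 [-7.7   1.9  23.26] [0.54 1.7  0.01] 0.09887394185829586
36 [-7.63  2.84 24.25] [ 0.53  1.67 -0.03] 0.09886391702302362
42 [-6.85  1.55 23.71] [ 0.54  1.61 -0.08] 0.0988748998927749
[... 249 characters left out ...]
5089
72 [-6.36  2.34 23.41] [ 0.41  1.49 -0.03] 0.09889863666458176
78 [-7.36  2.38 22.13] [ 0.43  1.47 -0.07] 0.09887497306525174
84 [-7.11  1.46 22.97] [ 0.41  1.45 -0.04] 0.09887352872400924
87 [-6.65  1.68 22.46] [ 0.38  1.38 -0.1 ] 0.09887365879088798
90 [-6.06  1.38 22.55] [0.39 1.38 0.03] 0.09890122041072878
93 [-5.09  1.   21.18] [ 0.34  1.04 -0.02] 0.0989284479936948
96 [-4.62  0.7  20.1 ] [ 0.23  0.83 -0.01] 0.09892609744604677
99 [-3.11  0.19 19.47] [0.21 0.71 0.03] 0.09891688870140394
102 [-3.72  1.33 20.64] [0.15 0.86 0.1 ] 0.09895717142674222
105 [-5.44 -0.47 22.16] [0.07 1.34 0.62] 0.09893177072629958
108 [-6.55 -1.28 22.14] [-0.14  1.46  2.19] 0.09891608878122572
stop
20.5417
```

View pics/w2.png

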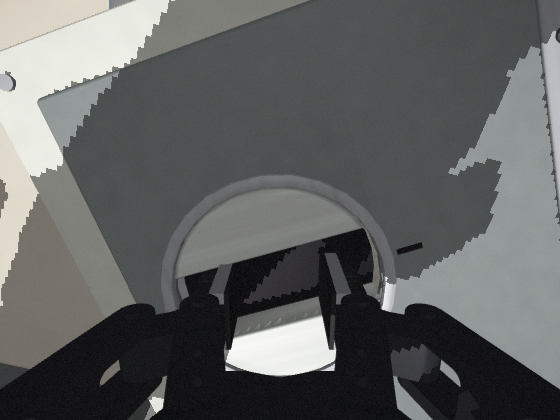

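The slot lines up with the tick at (410,248), and the moment rise to 2.2 N m shows the stop. I'll unload the fingers, lift out and check.

```bash
python3 - <<'E'
from h import *
s=[.5185,-.241]
R=[np.pi,0,np.radians(123.4-99)]
env.move_linear([*s,.096],R);print(env.current_force(),env.current_moment())
env.move_linear([*s,.22],feed=.1)
p=env.read_camera("wrist");save(p,"w3.png");print(env.current_time(),env.current_force())
q=env.read_camera("side")
for n,w in(("bottle_100",(.392,-.4)),("beaker_50",(.446,-.027)),("lab_timer",(.54,.007)),("forceps",(.4,.068))):
    r=env.pinpoint(n,q)
    if r:print(n,atz(q,r[0]["xy"],0)[:2],w)
E
```

```text
[-5.68419806  0.24370811 21.58529701] [0.19107031 1.15364581 0.0554975 ]
22.3417 [-0.38843558 -1.04719194 -0.22541443]
bottle_100 [ 0.3939292  -0.38977987] (0.392, -0.4)
beaker_50 [ 0.44697072 -0.03487362] (0.446, -0.027)
lab_timer [0.53713531 0.00758534] (0.54, 0.007)
forceps [0.39976686 0.06119982] (0.4, 0.068)
```

View pics/w3.png

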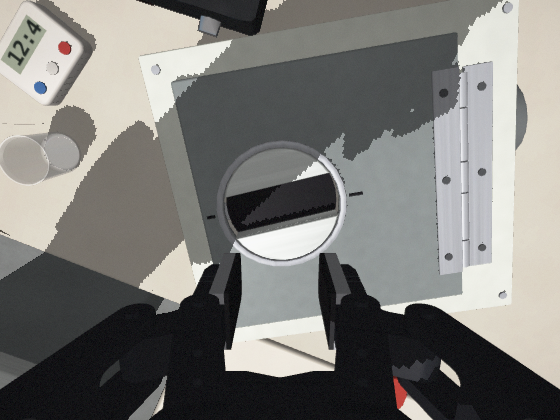

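The slot is nearly in line with the ticks at (211,216) and (355,193). I'll compute its angle in metric coordinates before handing in.

```bash
python3 - <<'E'
from h import *
p=env.read_camera("wrist");c=p["color"]
cr=cv2.resize(c[130:280,190:380],(760,600),interpolation=cv2.INTER_CUBIC);cv2.imwrite("pics/z.png",cr[:,:,::-1])
g=c.max(2);m=(g<40).astype(np.uint8);m[:165]=0;m[245:]=0;m[:,:200]=0;m[:,370:]=0
n,l,st,ce=cv2.connectedComponentsWithStats(m)
for i in range(1,n):
    if st[i,4]<15:continue
    v=np.argwhere(l==i)[:,::-1].astype(float)
    w=np.array([atz(p,q,.103 if st[i,4]>500 else .113)[:2] for q in v]);C=w.mean(0);U=np.linalg.svd(w-C,full_matrices=False)[2][0]
    print(st[i],C,np.degrees(np.arctan2(U[1],U[0]))%180)
def L(a,b,z):
    d=atz(p,a,z)-atz(p,b,z);print(np.degrees(np.arctan2(d[1],d[0]))%180)
L((211,216),(355,193),.113);L((228,197),(333,174),.117);L((236,238),(338,214),.117)
E
```

```text
[321 175  10   6  23] [ 0.54996278 -0.26191536] 106.82506977969194
[ 226  181  109   51 1718] [ 0.51009215 -0.23479032] 120.48088223246111
[349 192  13   3  19] [ 0.54883782 -0.28709135] 123.41251699274939
[207 216   8   3  20] [ 0.48812614 -0.1973732 ] 123.21129872549193
123.89131528834689
127.09314528711646
128.46460018688927
```

View pics/z.png

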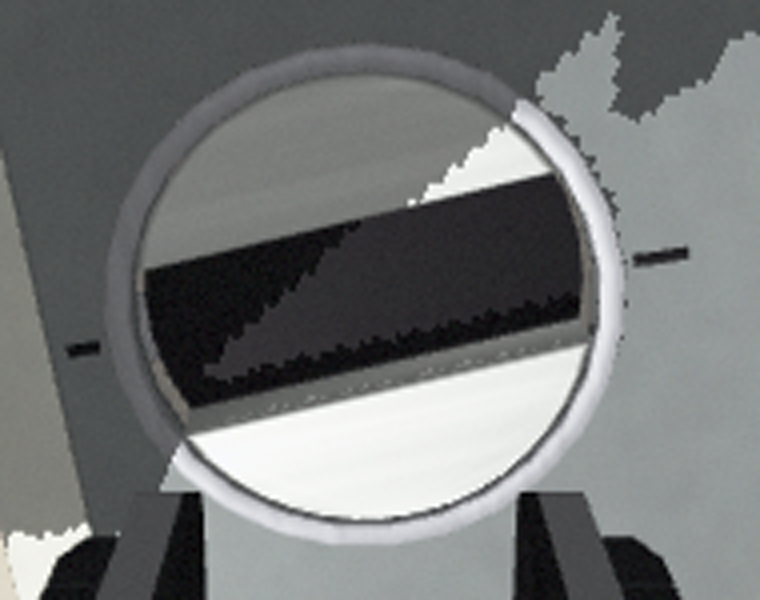

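The slot stands at about 86° (between 85.4° and 86.8° from the two edges), against a limit of 81.4°. The tongue is under the keeper and the bystanders haven't moved, so I'm handing in.

```bash
python3 -c "
from rig import env
print(env.hand_in())"
```

```text
the job is handed in; nothing more can be done
None
```

I handed the job in at about 23 s with the cover pushed down and the fastener turned to its stop; after lifting out, the slot measured about 86° (limit 81.4°) and the bystanders showed no real shift, but the hand-in returned no verdict.

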